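# Hang the scraper on the comb's hook

## Task

Take the dough scraper with the eye out of the wooden rack and hang it by that eye on the hook, in front of the comb that already hangs there. With the scraper, slide the comb back along the bar until it bears firmly on the stop collar (press with about 9 newtons for half a second, never over 18), then let go so that both are left hanging free and face to face. The comb must stay on the hook, the gripper must not touch it, and leave everything else where it is.

Things in the scene. Friction and masses are not known exactly. Their poses are not given: they have to be found in the camera images.
- scraper: Dough scraper to hang: steel blade 90 wide (y) x 4 thick (x) x 121 high, 0.17 to 0.34 kg, on its upper edge a wooden grip 50 (y) x 22 (x), from 120 to 156 above the lower edge; under the grip a rectangular eye 16 wide (y) x 28 high. Origin: middle of the blade's lower edge, z up to the grip, x normal to the blade. Starts upright in a rack slot, axes as the rack; front and back alike.
- scraper_eye (a point): Centre of the scraper's eye, 92 above the scraper's origin; axes as the scraper. Hung, the eye's upper edge rests on the bar and this point is 9 mm below the bar's axis.
- scraper_grip (a point): Good place to hold the scraper's wooden grip: middle of its width and thickness, 144 above the scraper's origin. Hold it across the 50 or the 22 mm with a firm grip (80 N or more), as the push acts 40 to 60 mm lower.
- comb: Brass cleaning comb already on the hook: plate 44 wide (y) x 5 thick (x), teeth down, from 18 above to 90 below its origin, 0.08 to 0.17 kg, eye 16 wide x 24 high. Origin: centre of that eye, 7 mm below the bar's axis; z up, x along the bar to the post. Hangs loose, slides easily (about 1 N), and starts 20 to 35 mm in front (-x) of the middle of the bar.
- comb_eye (a point): Centre of the comb's eye (the same point as the comb's origin); axes as the comb. With the scraper touching its front, the scraper's eye is 4.5 mm in front of (-x of) this point.
- hook: Fixed steel hook stand. Origin: on the table under the middle of the bar; x from tip to post, z up. Foot 190 x 100 x 12; post at x = 60 to 74, 50 wide, 172 high. Behind the comb a rigid round stop collar (28 across, 12 long) is clamped on the bar: its front face is somewhere between x = -5 and +35 mm, is NOT measured and must be found by feel.
- hook_bar (a point): Middle of the hook's bar, on its axis, 160 above the table; axes as the hook. The bar is round, 10 thick, and runs along x from +60 (post) to -70, then turns up at 45 degrees to a tip at x = -83 whose top is 13 above the bar's axis. An eye 28 high passes straight over the tip when its centre is about 4 above the axis.
- rack: Fixed beech block 112 (x) x 116 (y) x 50 high with two slots along its y, 28 mm before and behind its middle (x = -28 and +28), each 6 wide, 96 long and 30 deep (slot floor 20 above the table). One holds the scraper, the other the knife. Origin: middle of its underside.
- knife: Bystander, to be left alone: dough knife without an eye, blade 90 x 4 x 66 high with a round wooden grip 84 long (y), 24 thick, on its upper edge, reaching 88 above its origin (middle of the blade's lower edge). It stands in the rack's other slot.
- cup: Bystander: steel cup, 56 across, 45 high, standing about midway between rack and hook. Origin: centre of its underside.
- dowel: Bystander: short wooden dowel, 22 thick, 100 long, lying along its x on the table between hook and rack, nearer the robot than the cup. Origin: at its underside, mid-length, as it started.
- tin: Bystander: steel tin, 70 across, 100 high, standing behind. Origin: centre of its underside.
Mind the look-alikes: they are no part of the job. Leave any red look-alike of the hook alone.

How it is judged:
By the outcome, as a careful person would: the job done as asked, in the order asked, and still so for the second after the job is handed in, with the robot touching nothing.
It also fails if it takes over 61 s, if anything falls off the work surface, if the arm or the gripper's body presses on something with over 40 N, if the wrist force passes 120 N, or if a joint passes its speed limit or range.

## Robot

A 6-joint arm with a two-finger parallel gripper is mounted at the origin on the work surface. World frame = base frame: x ahead of the robot, y to its left, z up, the work surface at z = 0. Lengths are in mm, angles in rad, forces in N, time in s.
With the tool pointing down it reaches from about 325 to 875 mm from the base axis. Payload 4.4 kg.
Tool frame: the origin (TCP) lies on the centre line of the jaws, within the pads' length; the fingertips stand ahead of it and the grasp point (between the pads) lies 6 mm ahead of it (ctrl.tcp_to_tips is the z of the fingertips in the tool frame, in mm); z points along the fingers, y is the direction in which the jaws open and shut (so a half turn about z gives the same grasp; the last joint's range is limited). The gripper opens to 85 mm and grips with 20 to 120 N. Pads are 22 mm wide; open, the fingers measure 114 mm over their backs; the gripper's body (76 mm by 85 mm) begins 54 mm behind the grasp point. The pads swing forward as they close: fully open they stand 13 mm farther back than shut.
Start: joints at [1.119, 0.207, 1.542, -0, 1.393, -0.15], TCP at [170.373, 549.182, 256.282] pointing down, gripper open.
Joint ranges: [-2.73, 2.73], [-0.86, 2.22], [0.23, 2.46], [-1.11, 4.25], [0.08, 2.63], [-2.82, 2.82]. Speed limits (rad/s): [2.79, 2.79, 3.14, 3.14, 3.14, 3.14].

## Interface

Orientations are given as a 3x3 rotation matrix whose columns are the frame's x, y, z axes.
In Python, from plant import ctrl, sensors, optics gives the robot as it stands. Calls block until the motion is done:
- ctrl.move_ptp(position, orientation): joint-space move of the TCP to a pose.
- ctrl.move_l(position, rot=None, vel=150, threshold=None): straight line of the TCP; rot=None keeps the orientation; vel is the mean speed in mm/s. With threshold (N) it stops when the force on the tool has changed by that much, and returns True; else False.
- ctrl.set_joints(angles): joint-space move.
- ctrl.gripper_to(opening, force=None): finger opening in mm; force is the grip in N (None keeps the last); returns when the fingers have stopped.
- ctrl.hold(seconds).
- ctrl.solve_ik(position, orientation): joint angles nearest the present ones, or None.
- sensors.read_state(): the state.
- optics.grab_frame(name): name is "side" or "top"; returns (picture, depth): 480x640x3 uint8, red, green, blue; 480x640 float32, mm along the optical axis (not along the pixel's ray), 0 where there is no reading.
- optics.camera_params(name): a dict with "mtx" (3x3 intrinsics, pixels), "R" (3x3) and "t" (3): a world point X has camera coordinates R X + t. Camera axes: x right, y down, z forward; pixel columns grow to the right and rows downward; lengths in mm; the calibration is good to about 2 mm. A picture is of the moment at which its call begins. camera_params takes no time and is no camera call.
A pose or a line that the arm cannot do raises ctrl.MotionError and nothing moves.
- ctrl.finish_job(): hands the job in, once; it reports no verdict.
The state is a dict: "t": time; "q": joint angles; "qvel": joint speeds; "tau": joint torques, N m; "eef_pos": TCP position; "eef_rot": TCP orientation; "force": force on the tool from outside, world axes, zero at the start; "wrist_torque": the same for the moment, N m; "grip_width": finger opening in mm.
Only numpy, scipy, OpenCV 4.12 (cv2) and the standard library are available. Lean on these libraries where they do the work, as an engineer would, in place of code of your own. Each camera call takes 0.05 s, during which the arm holds its last target.

## Working session

There is one attempt and no reset: what is moved stays moved. The work goes in short steps, each a Python script; the robot and the scene stay as the last script left them, time stands still between calls to the robot, and variables do not carry over. Pictures are saved under pics/ and viewed, and the job is handed in when it is done.

```bash
ls; mkdir -p pics
python3 - <<'E'
from plant import ctrl, sensors, optics
import cv2, numpy as np
print(sensors.read_state(), ctrl.tcp_to_tips)
for n in ("side","top"):
    p,d=optics.grab_frame(n); cv2.imwrite(f"pics/{n}0.png",p[:,:,::-1]); np.save(f"{n}0.npy",d); np.save(f"{n}0p.npy",p)
    print(n,optics.camera_params(n))
E
```

```text
pics
{'t': 0.0, 'q': array([ 1.11950181e+00,  2.07452326e-01,  1.54297143e+00, -3.14139120e-05,
        1.39351430e+00, -1.50456562e-01]), 'qvel': array([ 1.63125305e-03, -1.79521726e-04, -6.12556418e-04, -1.64885757e-05,
       -1.12068392e-03,  3.29032689e-04]), 'tau': array([ 1.34008474e-04, -3.83026743e+01, -2.91603166e+01, -2.10039689e-04,
        1.06490823e-02,  3.88557154e-06]), 'eef_pos': array([170.06543534, 548.5281895 , 255.09906713]), 'eef_rot': array([[-9.55090015e-01,  2.96314146e-01, -9.95073716e-04],
       [ 2.96315643e-01,  9.55087707e-01, -2.12406858e-03],
       [ 3.20991106e-04, -2.32353260e-03, -9.99997249e-01]]), 'force': array([ 0.31023601,  0.97114857, -0.05909089]), 'wrist_torque': array([-0.02759733,  0.0573214 , -0.00184044]), 'grip_width': 85.12653918292135} 25.0
side {'mtx': array([[464.9981161 ,   0.        , 323.32814595],
       [  0.        , 464.9981161 , 240.83739134],
       [  0.        ,   0.        ,   1.        ]]), 'R': array([[ 0.7227361 , -0.69099014, -0.01360742],
       [-0.54242933, -0.5549292 , -0.63073291],
       [ 0.42827906,  0.4632345 , -0.77588069]]), 't': array([-345.18296019,  436.76288461,  866.98549573])}
top {'mtx': array([[471.89587288,   0.        , 317.6472878 ],
       [  0.        , 471.89587288, 245.260285  ],
       [  0.        ,   0.        ,   1.        ]]), 'R': array([[-0.12442563, -0.99222289,  0.0034632 ],
       [-0.96888935,  0.12074552, -0.21604153],
       [ 0.21394318, -0.03023656, -0.97637803]]), 't': array([ 151.79784703,  578.41764279, 1034.89499241])}
```

View pics/side0.png

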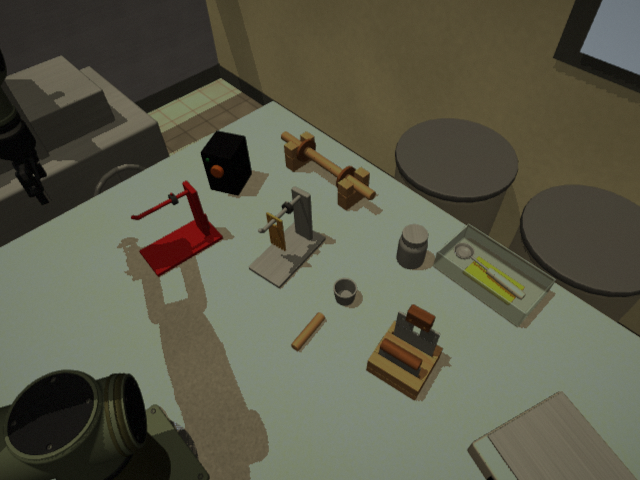

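View pics/top0.png

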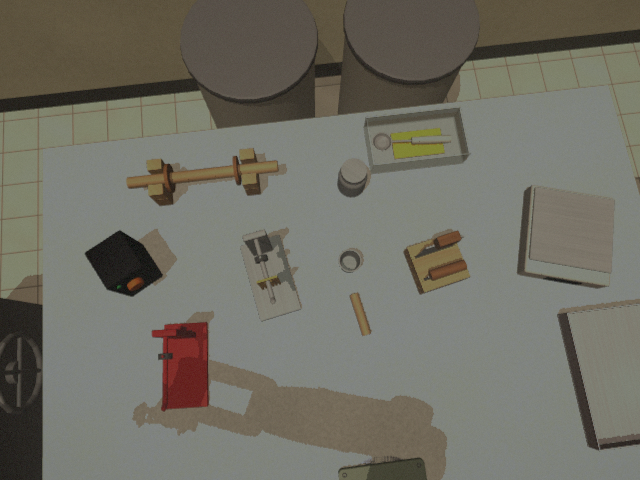

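```bash
cat > h.py <<'E'
import cv2, numpy as np
from plant import ctrl, sensors, optics
P={n:optics.camera_params(n) for n in("side","top")}
def proj(n,X):
    p=P[n]; c=np.atleast_2d(X)@p["R"].T+p["t"]; u=c@p["mtx"].T; return u[:,:2]/u[:,2:]
def atz(n,uv,z):
    p=P[n]; r=p["R"].T@np.linalg.solve(p["mtx"],[uv[0],uv[1],1]); o=-p["R"].T@p["t"]
    return o+r*(z-o[2])/r[2]
def tri(us,ut):
    A=[];b=[]
    for n,uv in(("side",us),("top",ut)):
        p=P[n]; r=p["R"].T@np.linalg.solve(p["mtx"],[uv[0],uv[1],1]); r/=np.linalg.norm(r); o=-p["R"].T@p["t"]
        M=np.eye(3)-np.outer(r,r); A.append(M); b.append(M@o)
    return np.linalg.lstsq(np.vstack(A),np.hstack(b),rcond=None)[0]
def cloud(n,d):
    p=P[n]; v,u=np.mgrid[:480,:640]; m=p["mtx"]
    c=np.stack([(u-m[0,2])/m[0,0]*d,(v-m[1,2])/m[1,1]*d,d],-1); return (c-p["t"])@p["R"]
def crop(p,x,y,w,h,k,f):
    cv2.imwrite(f,cv2.resize(p[y:y+h,x:x+w,::-1],None,fx=k,fy=k,interpolation=cv2.INTER_CUBIC))
E
python3 - <<'E'
from h import *
s=np.load("side0p.npy");t=np.load("top0p.npy")
crop(s,240,180,100,110,5,"pics/c_hook_s.png")
crop(t,230,220,80,110,5,"pics/c_hook_t.png")
crop(s,360,295,100,110,5,"pics/c_rack_s.png")
crop(t,395,220,80,80,6,"pics/c_rack_t.png")
for n in("side","top"):
    d=np.load(n+"0.npy"); print(n,(d>0).mean())
E
```

```text
side 0.9960904947916667
top 0.9961751302083334
```

View pics/c_hook_s.png

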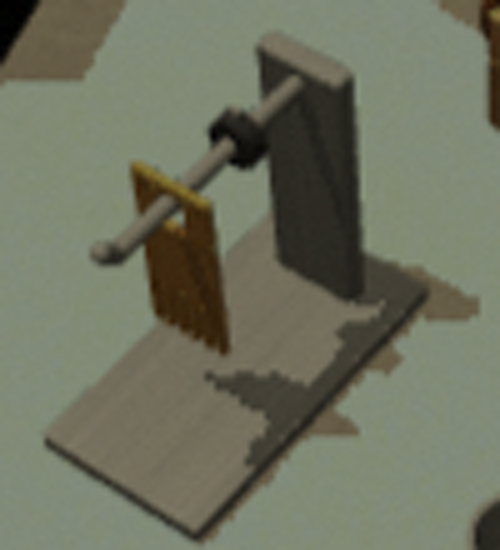

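View pics/c_hook_t.png

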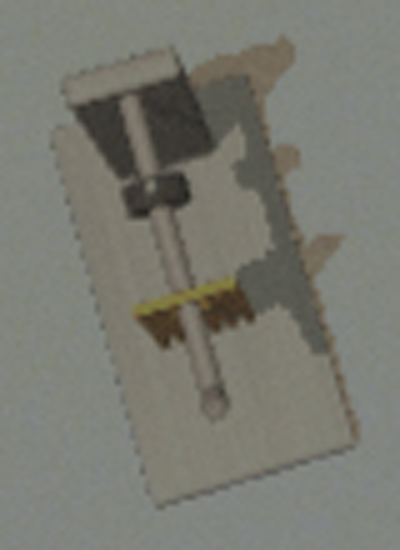

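View pics/c_rack_s.png

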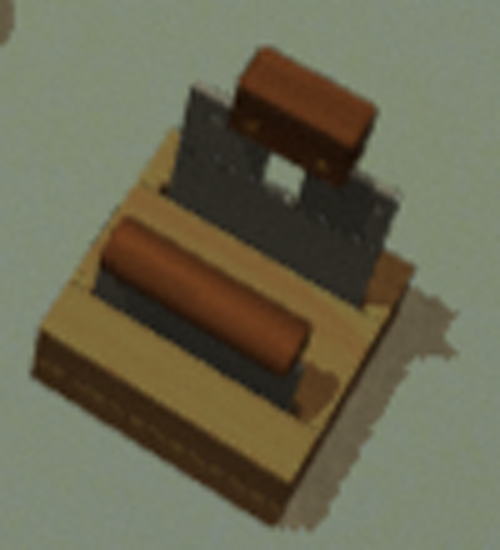

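View pics/c_rack_t.png

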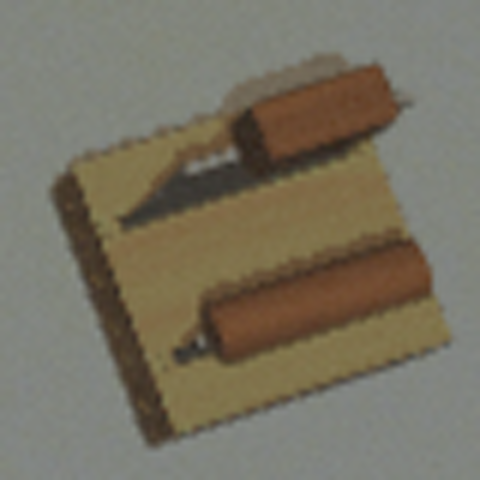

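Run:
```python
from h import *
C={n:cloud(n,np.load(n+"0.npy").astype(float)) for n in("side","top")}
def rect(lbl,n,box,z,tol=4):
    x,y,w,h=box; q=C[n][y:y+h,x:x+w].reshape(-1,3); m=abs(q[:,2]-z)<tol; q=q[m]
    (c,s,a)=cv2.minAreaRect(q[:,:2].astype(np.float32)); print(lbl,n,len(q),np.round(c,1),np.round(s,1),round(a,2),"z",q[:,2].mean().round(1))
for n,rk,hk,cup,dow in(("side",(360,295,100,110),(240,180,100,110),(330,275,30,34),(285,305,48,50)),("top",(395,220,80,80),(230,220,80,110),(335,245,30,30),(340,285,40,55))):
    rect("table",n,rk,0)
    rect("rack top",n,rk,50); rect("grip top",n,rk,176,5); rect("knife",n,rk,104,6)
    rect("foot",n,hk,12,3); rect("post top",n,hk,172,3); rect("bar",n,hk,162,6)
    rect("cup",n,cup,45,4); rect("dowel",n,dow,20,5)
```

```text
table side 6564 [ 572.8 -187.6] [271.6 234.9] 43.44 z -0.1
rack top side 1593 [ 522.4 -199.1] [113.7 116.2] 11.24 z 49.8
grip top side 288 [ 549.2 -195.5] [24.4 49.2] 12.05 z 175.4
knife side 596 [ 516.8 -200.9] [70.9 89.1] 10.43 z 104.7
foot side 1827 [584.2 256.3] [368.8 282.9] 45.07 z 11.7
post top side 158 [537.7 200.2] [156.8  47.7] 5.97 z 171.1
bar side 326 [536.2 195.8] [153.6  48.1] 9.69 z 163.0
cup side 125 [551.6   4.8] [54.1 53.3] 71.96 z 44.2
dowel side 357 [427.4  -4.3] [101.8  21. ] 10.39 z 19.5
table top 3464 [ 537.7 -205.1] [204.1 199.1] 82.59 z -0.1
rack top top 1477 [ 521.5 -196. ] [112.1 117.4] 10.94 z 49.8
grip top top 246 [ 549.4 -191.6] [22.3 51. ] 10.94 z 175.5
knife top 388 [ 515.7 -194.2] [69.3 83.6] 10.95 z 104.9
foot top 2126 [541.7 201.6] [190.2 100.1] 9.85 z 12.0
post top top 256 [537.5 199.7] [156.1  49. ] 10.62 z 171.7
bar top 330 [535.7 202.3] [150.3  49.3] 8.13 z 163.8
cup top 110 [551.7   8.7] [53.6 53.2] 26.7 z 44.4
dowel top 344 [ 4.264e+02 -4.000e-01] [99.4 20.6] 9.99 z 19.8
```

Run:
```python
from h import *
C={n:cloud(n,np.load(n+"0.npy").astype(float)) for n in("side","top")}
for n,hk in(("side",(240,180,100,110)),("top",(230,220,80,110))):
    x,y,w,h=hk; q=C[n][y:y+h,x:x+w].reshape(-1,3)
    f=q[(abs(q[:,2]-12)<2)]
    # largest cluster foot: rough region
    f=f[np.hypot(f[:,0]-541,f[:,1]-201)<110]
    c,s,a=cv2.minAreaRect(f[:,:2].astype(np.float32)); print(n,"foot",c,s,a)
    th=np.radians(10); ex=np.array([np.cos(th),np.sin(th)]); ey=np.array([-ex[1],ex[0]])
    o=np.array([541.7,201.6])
    l=np.c_[(q[:,:2]-o)@ex,(q[:,:2]-o)@ey,q[:,2]]
    p=l[(abs(l[:,2]-172)<3)&(l[:,0]>45)]; print("post top x",p[:,0].min(),p[:,0].max(),"y",p[:,1].min(),p[:,1].max(),p[:,2].mean())
    b=l[(l[:,2]>158)&(l[:,2]<180)&(l[:,0]<52)&(abs(l[:,1])<12)]
    for lo in range(-100,60,10):
        m=b[(b[:,0]>=lo)&(b[:,0]<lo+10)]
        if len(m): print(lo,len(m),m[:,1].min().round(1),m[:,1].max().round(1),m[:,1].mean().round(1),m[:,2].max().round(1))
    k=b[b[:,0]<-60]; print("tip x min",k[:,0].min() if len(k) else None)
    cm=l[(abs(l[:,2]-171)<2.5)&(l[:,0]<45)&(abs(l[:,1])<30)]; print("comb top",cm[:,0].min(),cm[:,0].max(),np.median(cm[:,0]),cm[:,1].min(),cm[:,1].max())
    g=l[(l[:,2]>166)&(l[:,2]<178)&(l[:,0]>-15)&(l[:,0]<55)]; print("collar",len(g),np.percentile(g[:,0],[0,5,50,95,100]) if len(g) else 0)
print(atz("top",(183,365),12), atz("side",(412,235),100))
```

```text
side foot (540.7422485351562, 197.00717163085938) (191.51455688476562, 100.66871643066406) 9.570709228515625
post top x 57.77557589400223 72.95396936498841 y -29.52144538059987 18.60825179316321 171.14823225900312
-90 9 -8.6 0.1 -4.4 173.7
-80 18 -9.5 0.4 -5.6 172.2
-70 18 -8.5 -0.8 -4.9 167.0
-60 17 -8.6 1.7 -4.2 165.6
-50 20 -9.0 -1.9 -5.7 166.7
-40 40 -10.0 11.8 0.2 173.1
-30 14 -11.6 10.8 -2.2 171.9
-20 16 -9.7 -0.8 -4.7 165.4
-10 16 -9.5 1.2 -4.7 167.3
0 33 -11.3 7.2 -3.2 176.7
10 35 -10.7 7.9 -3.2 178.6
20 9 -9.9 -0.4 -6.6 173.2
30 11 -8.4 -0.8 -4.9 165.7
40 15 -7.2 -0.2 -4.6 166.5
50 4 -7.0 -0.5 -3.7 164.5
tip x min -83.23191684395391
comb top -82.98357679232618 21.965102495580606 -29.723195782762406 -22.26342133999082 18.186261438015077
collar 56 [-6.86864018  6.30805599 14.01144399 26.51496533 49.18067305]
top foot (541.3560180664062, 201.47262573242188) (189.47764587402344, 99.61251831054688) 9.849998474121094
post top x 59.133552747028276 73.4628335520065 y -24.831775350686733 24.16319896399632 171.67639312116071
-90 6 -2.5 4.2 0.2 172.8
-80 21 -4.8 4.5 -0.3 174.6
-70 24 -5.0 4.3 -0.6 167.9
-60 23 -5.0 4.8 -0.2 167.4
-50 23 -5.0 4.6 -0.4 168.0
-40 43 -11.2 11.8 0.4 174.2
-30 25 -10.7 10.6 -0.6 172.0
-20 24 -5.0 4.4 -0.6 168.8
-10 21 -5.3 3.8 -0.8 168.5
0 31 -10.2 11.6 0.0 173.9
10 55 -11.6 11.6 -0.4 179.2
20 21 -11.7 9.6 -0.6 175.9
30 22 -5.4 4.0 -0.8 168.0
40 23 -5.2 4.4 -0.6 167.5
50 4 -2.7 4.0 0.9 164.8
tip x min -82.53799697072232
comb top -82.53799697072232 21.473375152480276 -29.014999639192492 -21.741608922294596 20.873855567467803
collar 84 [-14.4238179   -0.75725636  14.90338445  33.4426336   52.42390691]
[361.81581572 420.49589789  12.        ] [742.19025183 -27.30956914 100.        ]
```

```bash
cat >> h.py <<'E'
def rot(deg,s=1):
    a=np.radians(deg); y=s*np.array([np.cos(a),np.sin(a),0]); z=np.array([0,0,-1.]); return np.c_[np.cross(y,z),y,z]
def st(l=""):
    s=sensors.read_state(); print(l,"t",round(s["t"],2),"p",s["eef_pos"].round(1),"F",s["force"].round(2),"T",s["wrist_torque"].round(2),"w",round(s["grip_width"],1)); return s
def snap(k):
    for n in("side","top"):
        p,d=optics.grab_frame(n); np.save(f"{n}{k}p.npy",p); np.save(f"{n}{k}.npy",d); cv2.imwrite(f"pics/{n}{k}.png",p[:,:,::-1])
E
python3 - <<'E'
from h import *
for s in(1,-1):
    print(s,ctrl.solve_ik([549.3,-193.6,250],rot(11,s)),ctrl.solve_ik([433,182,260],rot(9.8,s)),ctrl.solve_ik([541,201,210],rot(9.8,s)))
E
```

```text
1 [-4.87403750e-01  2.27176959e-01  1.52991841e+00 -4.44089210e-16
  1.38449728e+00 -6.79389968e-01] [ 2.13333149e-01 -2.46157127e-02  1.78499260e+00 -4.44089210e-16
  1.38121577e+00  4.22908825e-02] [ 2.05808631e-01  2.52033028e-01  1.58520706e+00 -4.44089210e-16
  1.30435257e+00  3.47663646e-02]
-1 [-4.87403750e-01  2.27176959e-01  1.52991841e+00 -4.44089210e-16
  1.38449728e+00  2.46220269e+00] None None
```

Run:
```python
from h import *
ctrl.move_ptp([549.3,-193.6,250],rot(11)); st()
snap(1)
s=np.load("side1p.npy");t=np.load("top1p.npy")
u=proj("side",[549,-194,230])[0].astype(int);print(u); crop(s,u[0]-60,u[1]-60,120,120,5,"pics/c1s.png")
u=proj("top",[549,-194,230])[0].astype(int);print(u); crop(t,u[0]-60,u[1]-60,120,120,5,"pics/c1t.png")
```

```text
t 3.03 p [ 549.6 -192.7  250. ] F [ 0.63 -0.24  0.41] T [0.02 0.04 0.03] w 85.3
[425 297]
[457 231]
```

View pics/c1s.png

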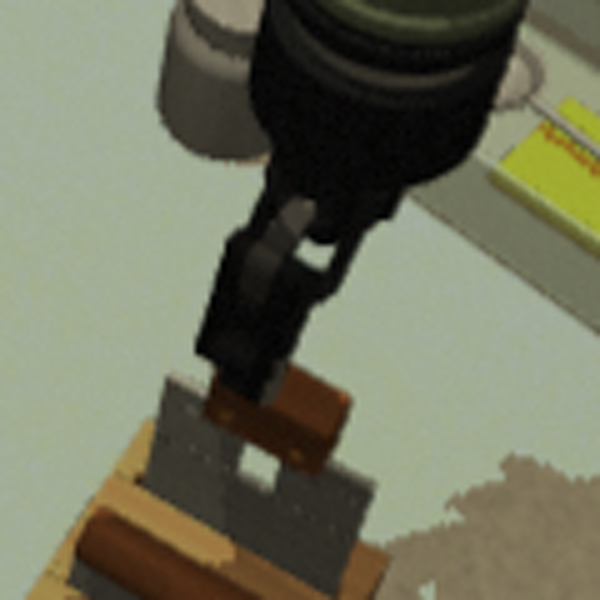

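View pics/c1t.png

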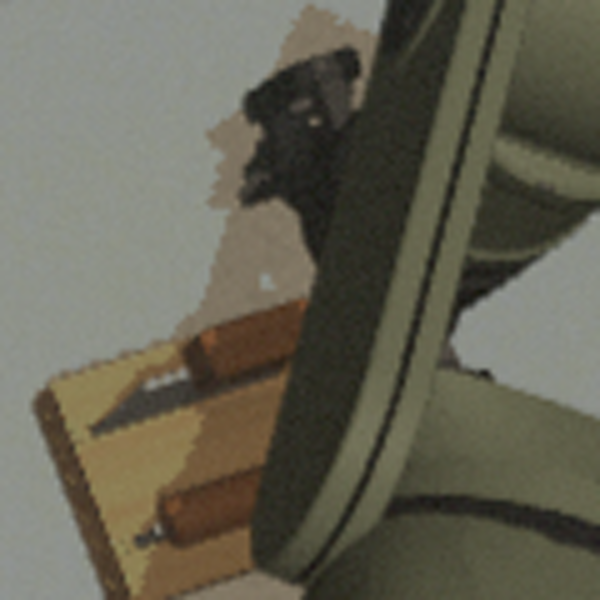

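Run:
```python
from h import *
q=cloud("side",np.load("side1.npy").astype(float)).reshape(-1,3)
a=np.radians(11);ex=np.array([np.cos(a),np.sin(a)]);ey=np.array([-ex[1],ex[0]])
l=np.c_[(q[:,:2]-[549.6,-192.7])@ex,(q[:,:2]-[549.6,-192.7])@ey,q[:,2]]
m=(abs(l[:,0])<75)&(abs(l[:,1])<45)&(q[:,2]>215)&(q[:,2]<275); l=l[m]
for z in range(215,275,6):
    b=l[(l[:,2]>=z)&(l[:,2]<z+6)]
    for nm,c in(("near",b[b[:,0]<0]),("far",b[b[:,0]>0])):
        if len(c): print(z,nm,len(c),"x",c[:,0].min().round(1),c[:,0].max().round(1),"y",c[:,1].min().round(1),c[:,1].max().round(1))
```

```text
233 near 2 x -48.8 -48.6 y -10.9 -9.2
239 near 4 x -49.8 -48.9 y -10.4 9.0
239 far 4 x 42.5 44.3 y -12.4 -10.2
245 near 22 x -57.1 -44.5 y -12.9 4.4
245 far 3 x 42.1 47.5 y -12.8 -11.5
251 near 16 x -57.9 -43.5 y -12.9 4.6
251 far 4 x 40.8 45.5 y -12.9 -10.9
257 near 6 x -57.1 -44.7 y -12.7 2.8
257 far 1 x 42.6 42.6 y -11.4 -11.4
263 near 4 x -49.8 -42.4 y -12.7 -10.7
269 near 1 x -47.9 -47.9 y -12.9 -12.9
```

Run:
```python
from h import *
print(ctrl.move_l([549.3,-193.6,170],rot(11),vel=80,threshold=10)); st()
ctrl.gripper_to(18,force=110); st("closed")
ctrl.move_l([549.3,-193.6,230],vel=60); st("up")
ctrl.hold(0.2); st(); snap(2)
s=np.load("side2p.npy");t=np.load("top2p.npy")
u=proj("side",[549,-194,180])[0].astype(int);print(u); crop(s,u[0]-60,u[1]-60,120,120,5,"pics/c2s.png")
u=proj("top",[549,-194,180])[0].astype(int);print(u); crop(t,u[0]-60,u[1]-60,120,120,5,"pics/c2t.png")
```

```text
False
 t 4.28 p [ 549.9 -193.9  170.8] F [ 0.97  0.88 -0.66] T [-0.03 -0.03 -0.03] w 85.6
closed t 4.9 p [ 549.7 -193.8  170.5] F [-0.18 -0.41  1.68] T [-0.04 -0.1   0.04] w 20.2
up t 6.05 p [ 548.9 -193.4  229.4] F [-1.03  0.36 -2.17] T [-0.01 -0.01  0.02] w 20.7
 t 6.25 p [ 549.1 -193.5  229.5] F [-0.34 -0.07 -2.15] T [ 0.02  0.02 -0.04] w 20.2
[420 311]
[450 237]
```

View pics/c2s.png

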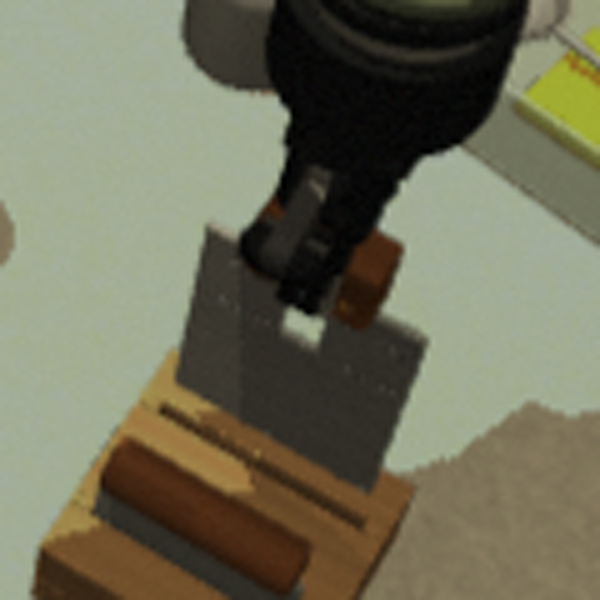

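View pics/c2t.png

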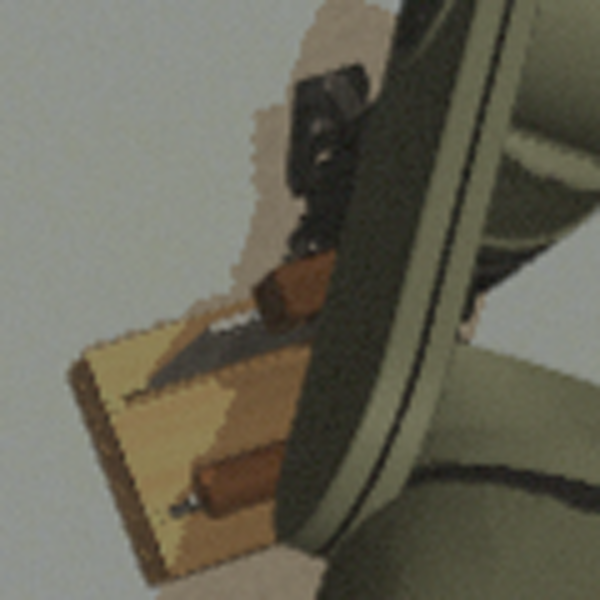

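```bash
cat >> h.py <<'E'
def blade(k,tcp,deg,n="side",bias=(0,0)):
    q=cloud(n,np.load(f"{n}{k}.npy").astype(float)).reshape(-1,3)-np.r_[bias,0]
    a=np.radians(deg);ex=np.array([np.cos(a),np.sin(a)]);ey=np.array([-ex[1],ex[0]])
    d=q[:,:2]-tcp[:2]; l=np.c_[d@ex,d@ey,q[:,2]-tcp[2]]
    b=l[(abs(l[:,0])<14)&(abs(l[:,1])<55)&(l[:,2]>-147)&(l[:,2]<-45)]
    A=np.c_[b[:,1],b[:,2],np.ones(len(b))]; s=np.linalg.lstsq(A,b[:,0],rcond=None)[0]
    r=b[:,0]-A@s; b=b[abs(r)<3]
    c,sz,an=cv2.minAreaRect(b[b[:,2]<-55][:,1:].astype(np.float32))
    print("n",len(b),"x at z=-58,y=0:",(s[2]-58*s[1]).round(2),"yaw,pitch slopes",s[:2].round(3),"z",b[:,2].min().round(1),b[:,2].max().round(1))
    for z in range(-145,-45,15):
        m=b[(b[:,2]>=z)&(b[:,2]<z+15)]
        if len(m): print(z,len(m),m[:,1].min().round(1),m[:,1].max().round(1),((m[:,1].min()+m[:,1].max())/2).round(2))
E
python3 - <<'E'
from h import *
blade(2,[549.1,-193.5,229.5],11,"side",(0,-2))
E
```

```text
n 1173 x at z=-58,y=0: -1.49 yaw,pitch slopes [-0.005 -0.001] z -147.0 -45.0
-145 156 -44.3 45.4 0.53
-130 168 -44.1 45.3 0.58
-115 182 -44.3 45.2 0.47
-100 180 -44.3 45.2 0.42
-85 200 -44.1 45.8 0.85
-70 157 -44.1 45.7 0.77
-55 105 -44.1 45.8 0.83
```

```bash
cat >> h.py <<'E'
H0=np.array([541.05,199.4]); HY=9.8
hx=np.array([np.cos(np.radians(HY)),np.sin(np.radians(HY))]); hy=np.array([-hx[1],hx[0]])
def L(x,y,z): return np.r_[H0+x*hx+y*hy,z]
def loc(p): d=np.asarray(p)[:2]-H0; return np.r_[d@hx,d@hy,p[2]].round(2)
E
python3 - <<'E'
from h import *
ctrl.move_l([549.3,-193.6,295],vel=120)
ctrl.move_ptp(L(-125,-0.8,295),rot(HY)); st()
ctrl.move_l(L(-125,-0.8,222),vel=80); s=st(); print(loc(s["eef_pos"])); ctrl.hold(0.2)
s=st(); print(loc(s["eef_pos"])); snap(3)
for n in("side","top"):
    p=np.load(n+"3p.npy"); u=proj(n,L(-85,0,160))[0].astype(int);print(u); crop(p,u[0]-60,u[1]-60,120,120,5,f"pics/c3{n}.png")
blade(3,s["eef_pos"],HY,"side",(0,-2))
E
```

```text
t 8.5 p [418.6 176.7 295. ] F [ 0.18 -0.1  -2.29] T [ 0.02 -0.   -0.02] w 20.5
 t 9.56 p [418.6 177.5 222.7] F [-0.08  0.4  -1.2 ] T [ 0.04 -0.08 -0.02] w 20.5
[-124.43   -0.77  222.67]
 t 9.76 p [418.4 177.4 222.6] F [-0.78 -0.22 -2.11] T [-0.02  0.03 -0.02] w 20.6
[-124.59   -0.77  222.63]
[257 234]
[274 305]
n 683 x at z=-58,y=0: -1.41 yaw,pitch slopes [-0.006 -0.003] z -146.9 -45.4
-145 100 -45.2 44.7 -0.24
-130 105 -44.3 45.6 0.64
-115 105 -45.7 46.9 0.56
-100 104 -45.6 45.9 0.18
-85 121 -45.3 46.3 0.47
-70 102 -45.9 45.0 -0.46
-55 38 -44.4 39.0 -2.68
```

View pics/c3side.png

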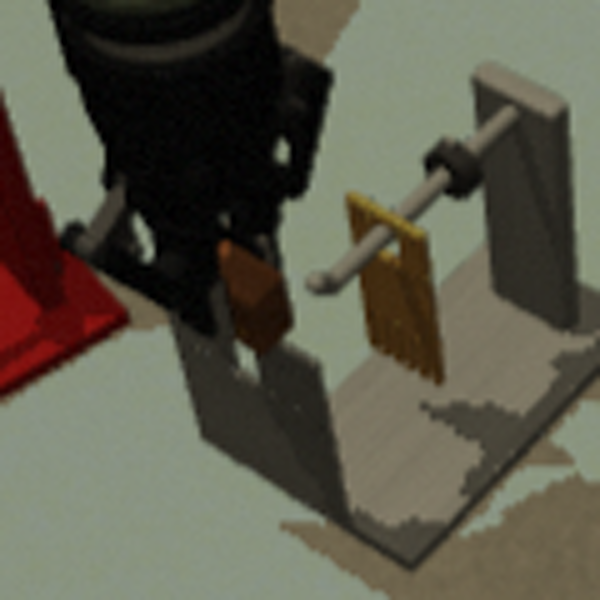

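View pics/c3top.png

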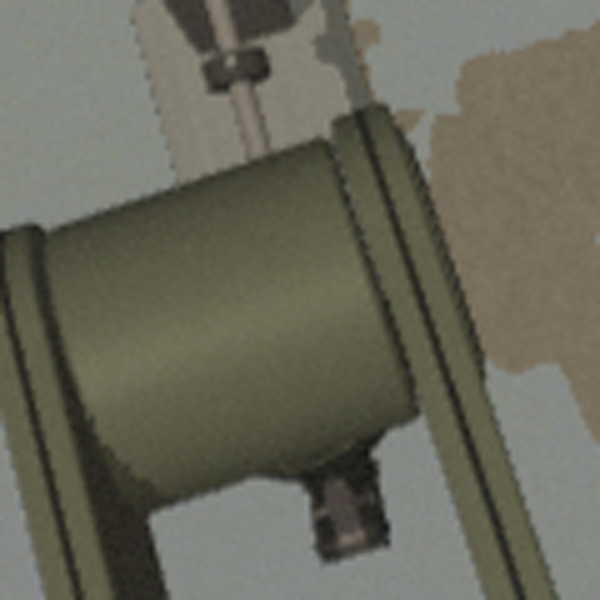

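```bash
cat >> h.py <<'E'
def overlay(k,f,x,y0=-0.3,ztcp=222.6,ctr=None,by=-2,w=80):
    p=np.load(f"side{k}p.npy"); u=proj("side",ctr if ctr is not None else L(x+15,0,160))[0].astype(int); K=8
    ox,oy=u[0]-w//2,u[1]-w//2
    im=cv2.resize(p[oy:oy+w,ox:ox+w,::-1],None,fx=K,fy=K,interpolation=cv2.INTER_CUBIC)
    def dr(pts,col):
        q=proj("side",np.array(pts)+[0,by,0]); q=((q-[ox,oy]+0.5)*K-0.5); cv2.polylines(im,[np.int32(q.round())],False,col,1)
    ze=ztcp-58
    for X in(x-2,x+2):
        dr([L(X,y0+a,ze+b) for a,b in((-8,-14),(8,-14),(8,14),(-8,14),(-8,-14))],(0,255,0))
    e=ze-92
    dr([L(x-2,y0+a,e+b) for a,b in((-45,0),(45,0),(45,121),(-45,121),(-45,0))],(255,255,0))
    for a in(-5,5): dr([L(-72,a,160),L(60,a,160)],(0,0,255))
    dr([L(x,0,160),L(60,0,160)],(255,0,255))
    cv2.imwrite(f,im)
E
python3 - <<'E'
from h import *
overlay(3,"pics/o3.png",-124.6)
E
```

```text
(no output)
```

View pics/o3.png

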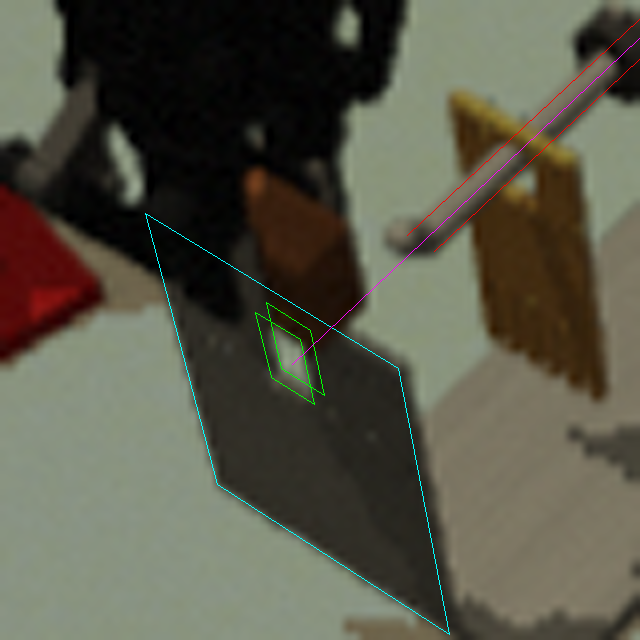

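Run:
```python
from h import *
print(ctrl.move_l(L(-57,-0.8,222),vel=40,threshold=5)); ctrl.hold(0.1)
s=st(); print(loc(s["eef_pos"])); snap(4)
overlay(4,"pics/o4.png",loc(s["eef_pos"])[0],ztcp=s["eef_pos"][2],ctr=L(-50,0,160))
```

```text
False
 t 11.81 p [484.9 188.9 222. ] F [-0.36  0.46 -2.36] T [-0.08  0.01  0.  ] w 20.8
[-57.15  -0.77 222.03]
```

View pics/o4.png

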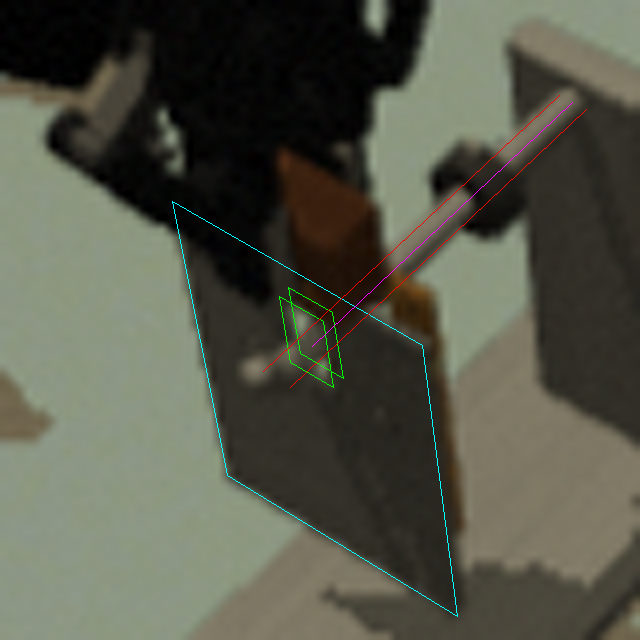

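Run:
```python
from h import *
print(ctrl.move_l(L(-55,-0.8,205),vel=15,threshold=3)); 
s=st(); print(loc(s["eef_pos"]))
z=s["eef_pos"][2]
ctrl.hold(0.1); st()
```

```text
True
 t 12.73 p [486.4 189.1 209.1] F [-0.37 -1.12  3.12] T [-0.02 -0.03 -0.01] w 20.5
[-55.6   -0.81 209.06]
 t 12.83 p [486.4 189.2 209. ] F [ 0.23 -0.18  5.8 ] T [-0.01 -0.08  0.01] w 20.6
```

Run:
```python
from h import *
ctrl.move_l(L(-55,-0.8,210.6),vel=20); ctrl.hold(0.15)
f=np.array([(sensors.read_state()["force"],ctrl.hold(0.02))[0] for _ in range(15)]); b=f.mean(0); print("base",b.round(2),f.std(0).round(2)); np.save("base.npy",b)
for x in(-32,-20,-5,10,25,35):
    r=ctrl.move_l(L(x,-0.8,210.6),vel=18,threshold=4.5)
    s=sensors.read_state(); print(r,loc(s["eef_pos"]),"fx",((s["force"]-b)[:2]@hx).round(2),"t",round(s["t"],2))
    if r: break
ctrl.hold(0.1)
f=np.array([(sensors.read_state()["force"],ctrl.hold(0.02))[0] for _ in range(8)])-b; print("F",f.mean(0).round(2),"along",(f[:,:2]@hx).mean().round(2))
s=st(); print(loc(s["eef_pos"]))
```

```text
base [-0.11  0.19 -1.73] [0.42 0.45 0.45]
False [-32.19  -0.8  210.53] fx -0.25 t 14.98
False [-19.7   -0.82 210.79] fx -0.51 t 15.8
False [ -4.8   -0.82 210.59] fx 0.12 t 16.78
True [  3.35  -0.82 209.3 ] fx 1.69 t 17.36
F [ 1.54 -0.15  2.88] along 1.49
 t 17.59 p [544.3 199.2 209.2] F [ 2.2  -0.26  1.17] T [ 0.07 -0.34 -0.06] w 20.5
[  3.17  -0.8  209.22]
```

Run:
```python
from h import *
snap(5); s=st(); print(s["eef_rot"].round(4)); print(s["q"].round(4), s["qvel"].round(3))
overlay(5,"pics/o5.png",loc(s["eef_pos"])[0],ztcp=s["eef_pos"][2],ctr=L(-5,0,165))
t=np.load("top5p.npy"); u=proj("top",L(0,0,180))[0].astype(int); crop(t,u[0]-50,u[1]-60,100,120,5,"pics/c5t.png")
blade(5,s["eef_pos"],HY,"side",(0,-2))
```

```text
t 17.69 p [544.2 199.1 209.2] F [1.67 0.19 2.1 ] T [ 0.07 -0.38 -0.01] w 20.2
[[-1.703e-01  9.854e-01 -7.600e-03]
 [ 9.854e-01  1.703e-01 -1.600e-03]
 [-3.000e-04 -7.800e-03 -1.000e+00]]
[ 0.2015  0.2621  1.5743 -0.      1.3129  0.0304] [ 0.    -0.001  0.001  0.001  0.003  0.   ]
n 716 x at z=-58,y=0: -1.76 yaw,pitch slopes [-0.008  0.007] z -146.9 -45.3
-145 110 -46.2 45.6 -0.29
-130 113 -45.2 44.0 -0.6
-115 102 -46.7 44.2 -1.25
-100 99 -44.7 45.8 0.52
-85 110 -44.8 45.2 0.19
-70 95 -45.6 46.1 0.25
-55 72 -45.0 44.3 -0.34
```

View pics/o5.png

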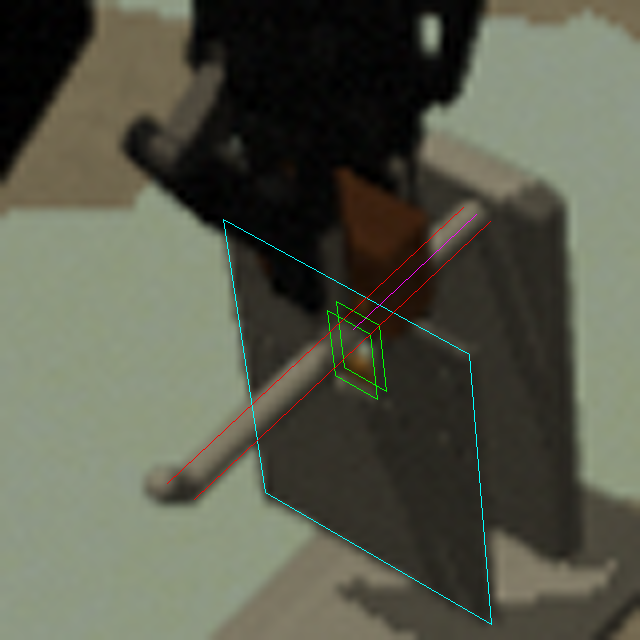

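View pics/c5t.png

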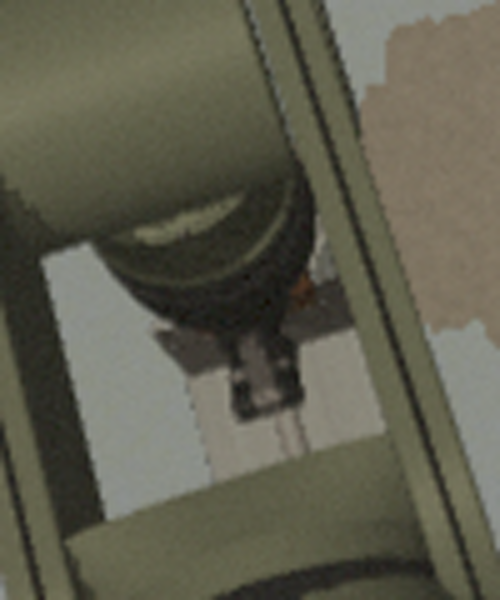

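```bash
cat >> h.py <<'E'
def favg(n=10,b=0):
    f=np.array([(np.r_[sensors.read_state()["force"],sensors.read_state()["wrist_torque"]],ctrl.hold(0.02))[0] for _ in range(n)]); m=f.mean(0); return m
def rep(l=""):
    m=favg(8); b=np.load("base.npy"); s=sensors.read_state(); d=m[:3]-b
    print(l,"t",round(s["t"],2),loc(s["eef_pos"]),"along",(d[:2]@hx).round(2),"lat",(d[:2]@hy).round(2),"z",d[2].round(2),"T",m[3:].round(2),"zax",s["eef_rot"][:2,2].round(4))
    return d[:2]@hx
E
python3 - <<'E'
from h import *
rep("now")
ctrl.move_l(L(1,-0.8,210.8),rot(HY),vel=10); ctrl.hold(0.1); rep("back")
for x in(2,2.5,3,3.5,4):
    r=ctrl.move_l(L(x,-0.8,210.8),vel=8,threshold=5); a=rep(f"{x} {r}")
    if abs(a)>4: break
E
```

```text
now t 17.82 [  2.87  -0.8  209.16] along 2.28 lat -0.42 z 4.01 T [ 0.07 -0.42 -0.01] zax [-0.008  -0.0016]
back t 18.47 [  0.75  -0.81 210.48] along 0.23 lat -0.12 z -0.23 T [-0.01  0.    0.01] zax [-0.0008 -0.0001]
2 False t 18.88 [  2.02  -0.81 210.81] along -0.13 lat -0.18 z -0.01 T [ 0.01  0.02 -0.  ] zax [-0.  0.]
2.5 False t 19.26 [  2.5   -0.81 210.8 ] along 0.25 lat -0.43 z 0.04 T [0.01 0.01 0.  ] zax [-0. -0.]
3 False t 19.64 [  3.    -0.81 210.78] along 0.24 lat -0.62 z -0.15 T [-0.   -0.01  0.02] zax [-0. -0.]
3.5 False t 20.02 [  3.5   -0.8  210.79] along -0.18 lat -0.11 z -0.2 T [-0.  0. -0.] zax [-0. -0.]
4 False t 20.41 [  3.83  -0.79 210.74] along -0.54 lat 0.19 z 0.51 T [-0.02  0.16 -0.  ] zax [-0.0004 -0.0001]
```

Run:
```python
from h import *
for x in(4.2,4.4,4.6,4.8,5.0,5.3):
    r=ctrl.move_l(L(x,-0.8,210.8),vel=8,threshold=6); a=rep(f"{x} {r}")
    if abs(a)>6 or r: break
```

```text
4.2 False t 20.79 [  3.89  -0.79 210.73] along -1.92 lat -0.15 z 0.55 T [-0.08  0.41 -0.03] zax [-0.0008 -0.0002]
4.4 False t 21.18 [  3.9   -0.78 210.66] along -3.62 lat -0.39 z 2.05 T [-0.15  0.76 -0.03] zax [-0.0013 -0.0002]
4.6 False t 21.56 [  3.98  -0.78 210.7 ] along -5.07 lat -0.3 z 2.66 T [-0.22  0.97 -0.03] zax [-0.0016 -0.0003]
4.8 False t 21.94 [  3.99  -0.75 210.63] along -5.48 lat -0.63 z 2.84 T [-0.22  1.06 -0.02] zax [-0.0021 -0.0004]
5.0 False t 22.32 [  4.01  -0.76 210.61] along -6.31 lat -0.6 z 3.27 T [-0.25  1.15 -0.04] zax [-0.0026 -0.0005]
```

Run:
```python
from h import *
for x in np.arange(5.2,8,0.2):
    r=ctrl.move_l(L(x,-0.8,210.8),vel=8,threshold=6); a=rep(f"{x:.1f} {r}")
    if abs(a)>8.6 or r: break
```

```text
5.2 False t 22.71 [  4.04  -0.76 210.57] along -6.55 lat -0.59 z 3.24 T [-0.26  1.21 -0.  ] zax [-0.003  -0.0006]
5.4 False t 23.09 [  4.1   -0.78 210.6 ] along -6.74 lat -0.38 z 3.67 T [-0.29  1.32 -0.04] zax [-0.0034 -0.0007]
5.6 False t 23.48 [  4.12  -0.75 210.57] along -7.12 lat -0.26 z 4.15 T [-0.27  1.4  -0.02] zax [-0.0038 -0.0009]
5.8 False t 23.86 [  4.15  -0.75 210.5 ] along -7.57 lat -0.66 z 3.92 T [-0.31  1.44 -0.03] zax [-0.0043 -0.0009]
6.0 False t 24.24 [  4.16  -0.76 210.49] along -8.07 lat -0.27 z 4.21 T [-0.31  1.52 -0.02] zax [-0.0048 -0.001 ]
6.2 False t 24.62 [  4.21  -0.73 210.51] along -8.9 lat -0.63 z 4.82 T [-0.32  1.63 -0.02] zax [-0.0051 -0.0011]
```

Run:
```python
from h import *
ctrl.move_l(L(6.45,-0.8,210.8),vel=8,threshold=7)
for i in range(6): a=rep("press")
snap(6); s=st()
overlay(6,"pics/o6.png",loc(s["eef_pos"])[0],ztcp=s["eef_pos"][2],ctr=L(-5,0,165))
blade(6,s["eef_pos"],HY,"side",(0,-2))
```

```text
press t 25.01 [  4.2   -0.74 210.37] along -9.15 lat -0.43 z 4.7 T [-0.35  1.69 -0.  ] zax [-0.0058 -0.0012]
press t 25.14 [  4.21  -0.74 210.37] along -8.85 lat -0.41 z 4.48 T [-0.34  1.71 -0.01] zax [-0.0058 -0.0012]
press t 25.27 [  4.24  -0.76 210.4 ] along -9.21 lat -0.56 z 5.07 T [-0.36  1.71 -0.01] zax [-0.0057 -0.0012]
press t 25.41 [  4.24  -0.73 210.42] along -8.94 lat -0.7 z 4.87 T [-0.37  1.69 -0.02] zax [-0.0057 -0.0012]
press t 25.54 [  4.24  -0.74 210.41] along -9.06 lat -0.49 z 5.04 T [-0.36  1.69 -0.01] zax [-0.0057 -0.0012]
press t 25.68 [  4.24  -0.74 210.41] along -8.84 lat -0.68 z 4.58 T [-0.37  1.69 -0.02] zax [-0.0057 -0.0012]
 t 25.77 p [545.4 199.4 210.4] F [-8.85 -1.59  2.57] T [-0.38  1.64 -0.  ] w 20.6
n 717 x at z=-58,y=0: -2.24 yaw,pitch slopes [-0.008  0.002] z -147.0 -45.0
-145 107 -45.3 44.6 -0.33
-130 109 -46.2 45.2 -0.54
-115 104 -45.7 45.3 -0.21
-100 105 -45.3 45.4 0.07
-85 110 -45.2 46.4 0.59
-70 92 -44.1 44.6 0.25
-55 77 -45.7 44.3 -0.69
```

View pics/o6.png

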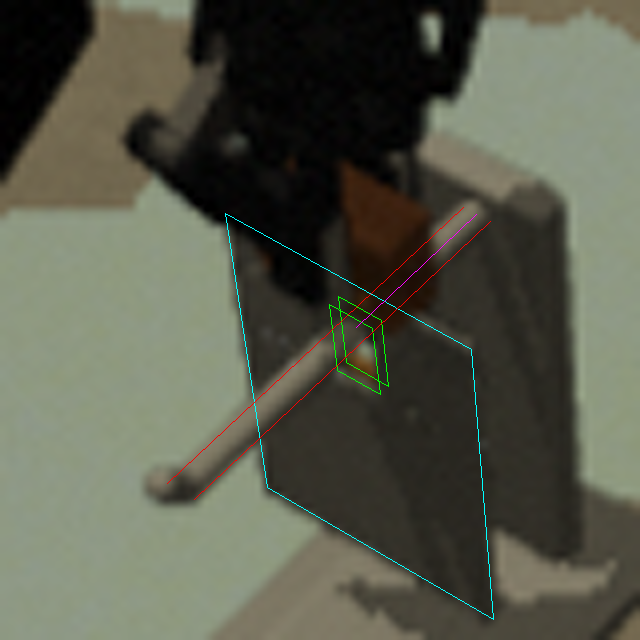

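Run:
```python
from h import *
ctrl.move_l(L(3.9,-0.8,210.8),rot(HY),vel=8); rep("relax")
r=ctrl.move_l(L(3.9,-0.8,208.6),vel=6,threshold=1.8); print(r); rep("down")
```

```text
relax t 26.38 [  3.9   -0.82 210.47] along -2.49 lat 0.05 z -1.23 T [-0.06  0.51 -0.02] zax [-0.0003  0.    ]
True
down t 26.72 [  2.85  -0.79 209.15] along 1.63 lat -0.22 z 4.05 T [ 0.02 -0.28 -0.01] zax [-0.0031 -0.0005]
```

Run:
```python
from h import *
ctrl.move_l(L(3.5,-0.8,209.8),rot(HY),vel=8); rep("pre-open")
```

```text
pre-open t 27.44 [  2.91  -0.78 209.3 ] along -0.59 lat -0.17 z 1.72 T [0.   0.04 0.01] zax [-0.0016 -0.0003]
```

Run:
```python
from h import *
ctrl.hold(0.4); a=rep("settled")
ctrl.move_l(L(3.6,-0.8,209.4),rot(HY),vel=8); ctrl.hold(0.3); rep()
```

```text
settled t 27.98 [  3.42  -0.81 209.5 ] along 0.13 lat -0.15 z 0.05 T [0. 0. 0.] zax [-0.0003 -0.    ]
 t 28.66 [  3.59  -0.81 209.39] along -0.2 lat -0.26 z 0.1 T [-0.01  0.06  0.02] zax [-0. -0.]
```

Run:
```python
from h import *
ctrl.gripper_to(60,force=20); ctrl.hold(0.3); rep("open"); 
ctrl.move_l(L(3.6,-0.8,300),vel=80,threshold=8); st()
ctrl.move_ptp([420,-20,330],rot(HY)); ctrl.hold(0.2); st(); snap(7)
for n in("side","top"):
    p=np.load(n+"7p.npy"); u=proj(n,L(-10,0,150))[0].astype(int); crop(p,u[0]-50,u[1]-50,100,100,6,f"pics/c7{n}.png")
```

```text
open t 29.55 [  3.61  -0.8  209.41] along 0.2 lat -0.26 z 1.45 T [ 0.01 -0.01 -0.02] zax [0. 0.]
 t 30.83 p [544.3 199.1 299.1] F [-0.56 -0.09  0.38] T [-0.02 -0.   -0.03] w 60.2
 t 32.03 p [420.5 -19.2 329.8] F [0.44 0.42 0.04] T [-0.03  0.01 -0.03] w 59.6
```

View pics/c7side.png

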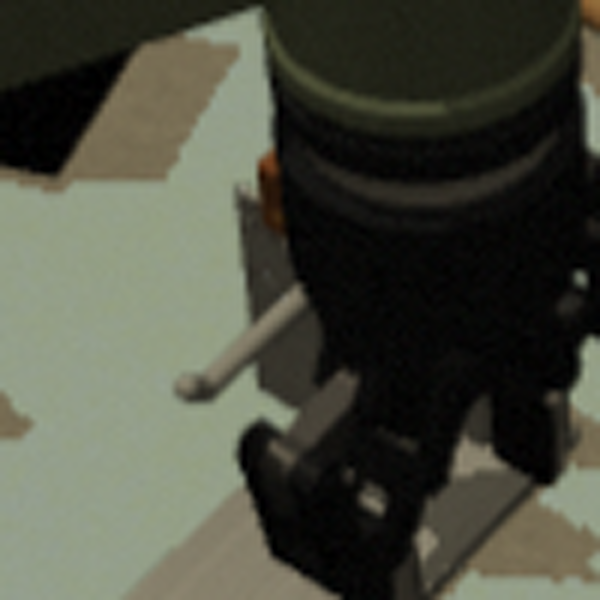

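View pics/c7top.png

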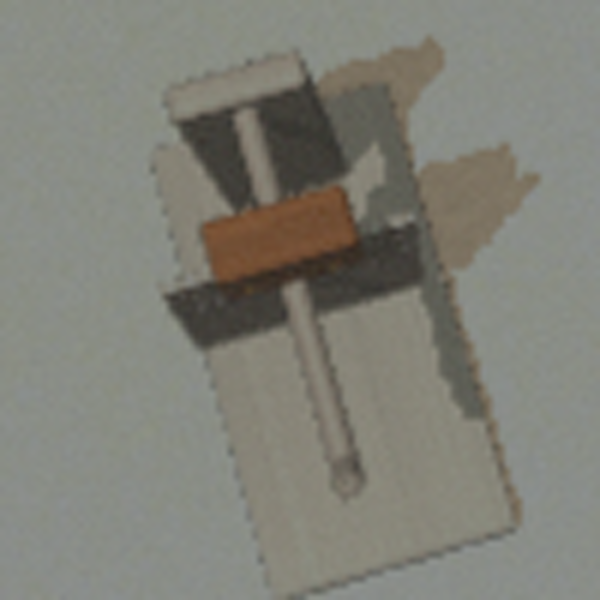

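View pics/side7.png

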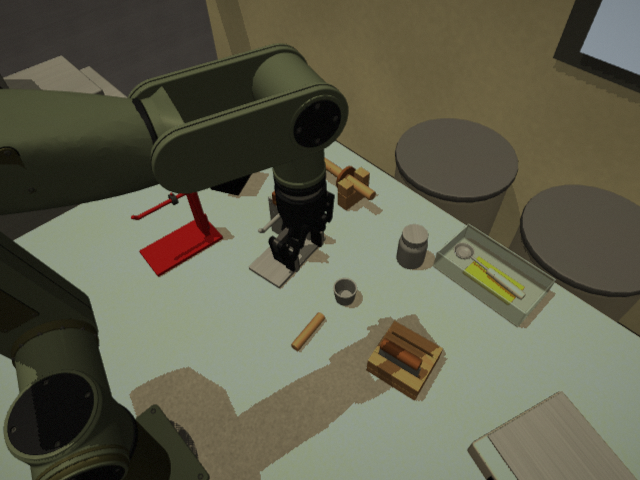

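Run:
```python
from h import *
ctrl.move_ptp([380,-320,330],rot(-40)); ctrl.hold(0.2); st(); snap(8)
overlay(8,"pics/o8.png",4.0,ztcp=209,ctr=L(-5,0,150))
s=np.load("side8.npy").astype(float)
blade(8,L(3.9,-0.8,209),HY,"side",(0,-2)); 
for n,b in(("side",-2),("top",2)):
    q=cloud(n,np.load(f"{n}8.npy").astype(float)).reshape(-1,3)-[0,b,0]; d=q[:,:2]-H0; l=np.c_[d@hx,d@hy,q[:,2]]
    m=l[(abs(l[:,0]-4)<25)&(abs(l[:,1])<40)&(l[:,2]>208)&(l[:,2]<222)]; c=cv2.minAreaRect(m[:,:2].astype(np.float32)); print(n,"grip top",c,m[:,2].mean())
```

```text
t 33.49 p [ 380.6 -318.9  330.2] F [0.62 1.23 0.19] T [-0.01  0.02  0.  ] w 60.1Traceback (most recent call last):
  File "<stdin>", line 5, in <module>
  File "h.py", line 35, in blade
    print("n",len(b),"x at z=-58,y=0:",(s[2]-58*s[1]).round(2),"yaw,pitch slopes",s[:2].round(3),"z",b[:,2].min().round(1),b[:,2].max().round(1))
                                                                                                     ~~~~~~~~~~^^
    return umr_minimum(a, axis, None, out, keepdims, initial, where)
ValueError: zero-size array to reduction operation minimum which has no identity
```

View pics/o8.png

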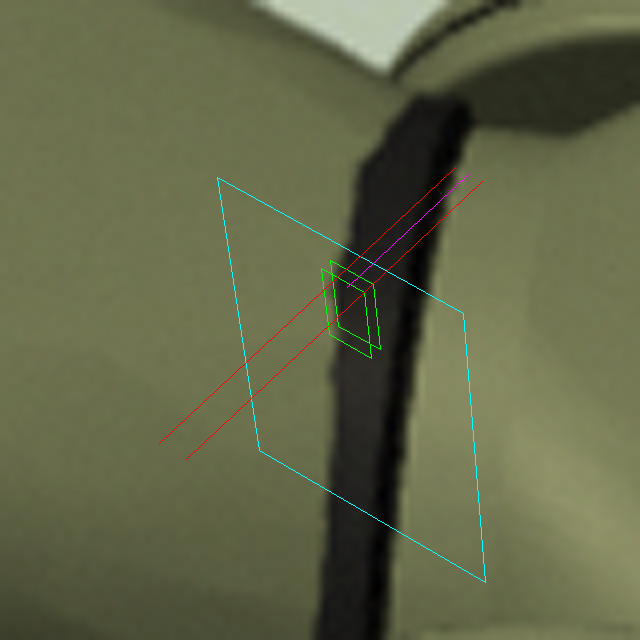

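View pics/side8.png

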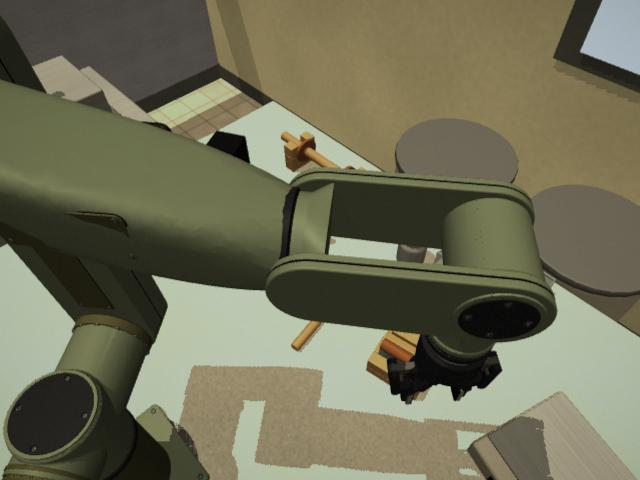

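Run:
```python
from h import *
ctrl.move_ptp([170,549,330],rot(72.8)); ctrl.hold(0.2); st(); snap(8)
overlay(8,"pics/o8b.png",4.0,ztcp=209,ctr=L(-5,0,150))
for n,b in(("side",-2),("top",2)):
    q=cloud(n,np.load(f"{n}8.npy").astype(float)).reshape(-1,3)-[0,b,0]; d=q[:,:2]-H0; l=np.c_[d@hx,d@hy,q[:,2]]
    m=l[(abs(l[:,0]-4)<25)&(abs(l[:,1])<40)&(l[:,2]>208)&(l[:,2]<222)]; c=cv2.minAreaRect(m[:,:2].astype(np.float32)); print(n,"grip top",c,m[:,2].mean())
blade(8,L(3.9,-0.8,209),HY,"side",(0,-2));
```

```text
t 36.92 p [170.5 548.8 330. ] F [-0.17  1.51  0.4 ] T [ 0.01 -0.04 -0.01] w 60.0
side grip top ((2.5682802200317383, -3.4591121673583984), (23.647363662719727, 49.885009765625), 0.28043845295906067) 213.45153307553298
top grip top ((3.3500900268554688, -3.1053905487060547), (50.18660354614258, 23.001983642578125), 89.96397399902344) 214.35688719874503
n 717 x at z=-58,y=0: -2.19 yaw,pitch slopes [-0.005 -0.002] z -146.9 -45.1
-145 100 -42.4 47.7 2.65
-130 109 -43.2 44.8 0.8
-115 97 -42.7 46.4 1.85
-100 104 -42.9 48.3 2.71
-85 116 -44.8 46.3 0.79
-70 91 -44.5 47.0 1.26
-55 83 -44.8 46.0 0.58
```

View pics/o8b.png

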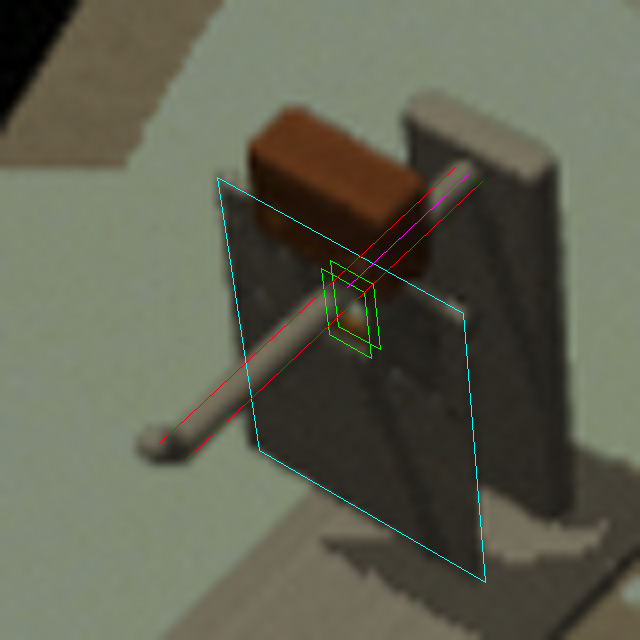

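View pics/side8.png

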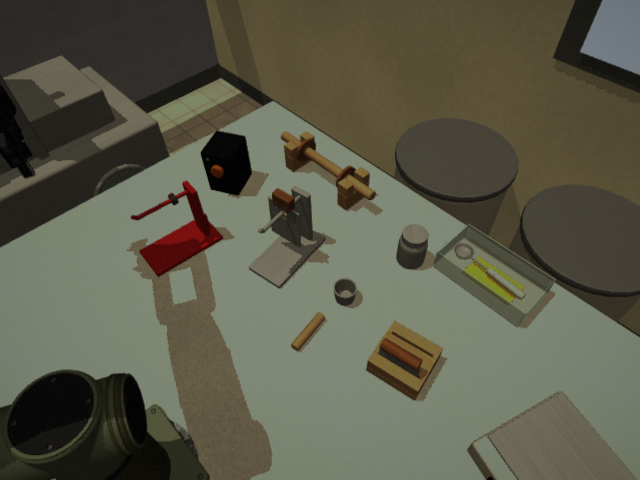

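Run:
```python
from h import *
ctrl.hold(1.0); snap(9)
for n,b in(("side",-2),("top",2)):
    q=cloud(n,np.load(f"{n}9.npy").astype(float)).reshape(-1,3)-[0,b,0]; d=q[:,:2]-H0; l=np.c_[d@hx,d@hy,q[:,2]]
    m=l[(abs(l[:,0]-4)<25)&(abs(l[:,1])<40)&(l[:,2]>208)&(l[:,2]<222)]; c=cv2.minAreaRect(m[:,:2].astype(np.float32)); print(n,"grip top",c,m[:,2].mean())
    # comb: search brass-ish points behind blade
    m=l[(l[:,0]>5.5)&(l[:,0]<14)&(abs(l[:,1])<30)&(l[:,2]>60)&(l[:,2]<172)]; print("behind blade",len(m), m.mean(0).round(1) if len(m) else "")
for n in("side","top"):
    p=np.load(n+"9p.npy"); u=proj(n,L(5,0,150))[0].astype(int); crop(p,u[0]-35,u[1]-35,70,70,8,f"pics/c9{n}.png")
```

```text
side grip top ((2.7409486770629883, -3.3754730224609375), (49.071407318115234, 23.59900665283203), 89.8409423828125) 213.39519097395015
behind blade 12 [  7.8   3.2 139.5]
top grip top ((3.242373466491699, -3.2535324096679688), (49.890480041503906, 23.277816772460938), 89.88815307617188) 214.3586858166981
behind blade 0
```

View pics/c9top.png

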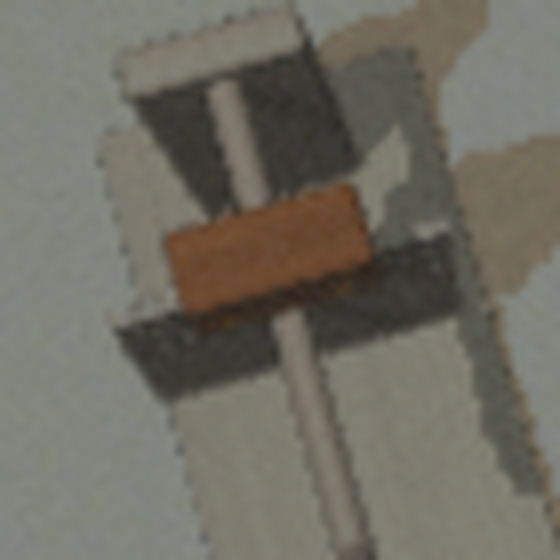

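View pics/c9side.png

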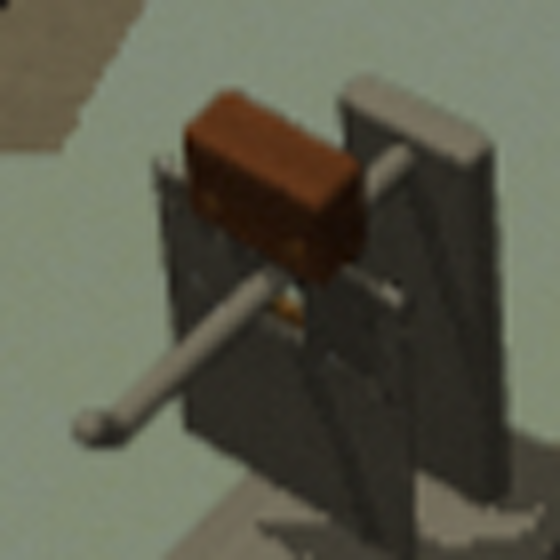

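Run:
```python
from h import *
ctrl.finish_job(); print(sensors.read_state()["t"])
```

```text
the job is handed in; nothing more can be done
the job is handed in; nothing more can be done
```

The scraper hangs by its eye on the grey hook, in front of the comb, and the job was handed in at about 38 s.

I gripped the scraper by its 22 mm thickness at 110 N and passed the eye over the tip without contact. I then pushed the comb back to the collar, whose front face I felt at about x = +11 mm. I pressed there at a measured 8.8–9.2 N for about 0.8 s, then eased off to almost no force and opened the gripper.

**Last checks:** two looks 1 s apart show the scraper still on the bar. Its grip top is at 214 mm (215 expected), the blade is square to the bar, and brass shows through its eye directly behind it. The rack, knife, cup, dowel, tin and red hook look undisturbed in the pictures.

**Not clean or not fully seen:**
- **First stop early:** the first force-triggered stop came at x = +3.3 mm and left the arm slightly deflected, with the eye resting on the bar. I backed off and repeated the push in 0.2 mm steps. I did not record the peak force at that first touch.
- **Lean of the hung scraper:** it leans about 2° sideways on the bar, at rest.
- **Contact not seen directly:** the scraper hides the comb, so its contact with the collar and how closely the two faces meet come from the push and the view through the eye. My depth points there read the comb's front 1–2 mm deeper than expected.
- **Camera offset:** the two cameras disagreed by about 4 mm in y. I used the mean, which a view of the gripper fingers supported.

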